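# Salvage a snap-fit battery cover

## Robot

A 7-joint arm with a two-finger parallel gripper is mounted at the origin on the work surface. World frame = base frame: x ahead of the robot, y to its left, z up, the work surface at z = 0. Lengths are in mm, angles in rad, forces in N, time in s.
With the tool pointing down it reaches from about 425 to 875 mm from the base axis. Payload 8.4 kg.
Tool frame: the origin (TCP) lies between the finger pads, 19 mm behind the fingertips; this is the grasp point; z points along the fingers, y is the line along which they close (so a half turn about z gives the same grasp; the last joint's range is limited). The gripper opens to 85 mm and grips with 20 to 120 N. Pads are 22 mm wide; open, the fingers measure 114 mm over their backs; the gripper's body (76 mm by 85 mm) begins 54 mm behind the grasp point. The pads swing forward as they close: fully open they stand 13 mm farther back than shut.
Start: joints at [-1.328, 0.333, 0.04, 1.465, -0.013, 1.343, -0.059], TCP at [217.87, 612.371, 250.008] pointing down, gripper open.
Joint ranges: [-2.58, 2.58], [-0.38, 2.09], [-1.3, 1.39], [0.25, 2.4], [-1.5, 4.64], [0.08, 2.09], [-2.65, 2.65]. Speed limits (rad/s): [2.22, 2.22, 2.79, 2.79, 3.14, 3.14, 3.14].

## Interface

Orientations are given as a unit quaternion [x, y, z, w].
In Python, from cell import ctrl gives the robot as it stands.
- The arm moves only by the shell command python3 -m crank 'ROWS' [OPENING] [FORCE]. ROWS is a JSON object whose one key "deltas" holds a list of rows, each a list of 4 numbers: the shift along the tool's x, y, z in m, then the turn about the tool's z in rad. In form: {"deltas": [[tx, ty, tz, yaw], ...]}. A call has exactly 8 rows; each row shifts and turns the commanded pose from where the row before left it, along the tool's axes as they then stand; what a row does not reach is not made up. A row lasts 1/10 s, in which the tool goes at most 50 mm and 8.59 degrees, less where a joint would pass 70% of its speed; a pose out of reach is approached as far as the arm can. A call is refused whole if a number of a shift passes 0.05 or a number of a turn 0.15, either way. A call with a gripper value outside its range is refused whole. OPENING is the opening, from -1 (shut) to 1 (fully open), set as the call begins (- or left out, the last holds). The fingers move at their own pace and stop on an object; FORCE is the grip in N (left out, the last holds). Time passes only in rows, so rows that do not move let the fingers close, or fill a call up. It gives the time, the measured TCP pose, the force, the opening and the grip force at its end, in the units of the state.
- ctrl.state(): the state, without advancing time (a new reading comes with each control period).
- ctrl.snapshot(name): name is "scene" or "top" or "wrist"; returns a dict with "frame" (384x512x3 uint8, blue, green, red), "camera_matrix" (3x3 intrinsics, pixels), "R" (3x3) and "t" (3): a world point X has camera coordinates R X + t. Camera axes: x right, y down, z forward; pixel columns grow to the right and rows downward; lengths in mm; the calibration is good to about 2 mm. A picture is of the moment at which its call begins. There is no depth.
- ctrl.hand_in(): hands the job in; it is judged then, once.
The state is a dict: "time": time; "qpos": joint angles; "joint_vel": joint speeds; "joint_torque": joint torques, N m; "tool_pos": TCP position; "ee_rot": TCP orientation; "contact_force": force on the tool from outside, world axes, zero at the start; "torque": the same for the moment, N m; "width": finger opening in mm; "grip_force": force on a finger pad.
Only numpy, scipy, OpenCV 4.12 (cv2) and the standard library are available. Lean on these libraries where they do the work, as an engineer would, in place of code of your own. Each camera call takes 0.05 s, during which the arm holds its last target. There are 200 camera calls.

## Task

Take the battery cover off the worn-out work lamp (the one without a carry handle) by squeezing its two side tabs together, and fit it in the open battery bay of the lamp that has the handle: press it down flush against the springy contact, then let go so both tabs spring back out and it is locked in. Be gentle: do not crush the tabs, do not tear the cover out or ram it, and leave the other things on the bench where they are.

Things in the scene. Friction and masses are not known exactly. Their poses are not given: they have to be found in the camera images.
- cover: Black plastic battery cover, about 110 g. Origin: centre of the underside of its flange; y runs across its two squeeze tabs, z up. Flange 84 (x) x 72 (y) x 4 mm; it lies on the lamp's rim, a hard stop, when flush. Cap 30 x 24 mm in the middle, top at z = 26 mm. Fits either way round. More than 35 N between cover and lamp breaks it. Locked, the hooks hold it about 1.5 mm above flush.
- cover_pinch (a point): Point 25 mm above the cover's origin, midway between the tabs: a good place for the TCP, fingers closing along the cover's y. Each tab is an upright blade 20 mm wide (x), z = 6 to 32 mm, outer face at y = +-26 mm free and +-21 mm fully in: 52 mm over the pair, 42 mm fully pressed. Fingertips may stand on the flange beside the tabs. Off-centre pads press one tab first: centre by the side force.
- cover_foot (a point): Centre of the foot of the cover's plug, 14 mm below its origin. Plug 60 (x) x 46 (y) mm, lowest 3 mm slightly narrower. Each tab carries a square hook reaching y = +-27.5 mm, upper face 7.5 mm below the flange; fully pressed it draws in to +-22.5 mm. The cover goes neither in nor out unless both tabs are pressed almost fully.
- old_lamp_bay (a point): Centre of the bay of the worn-out lamp, in its rim plane, 60 mm above the bench; x, y along the bay, z up. The cover starts locked in here, square to the lamp, with about 1 mm play.
- good_lamp_bay (a point): NOMINAL centre of the good lamp's bay, 60 mm above the bench; x, y along the bay. The real bay frame is screwed down on a rubber gasket up to 3 mm off centre in x and in y, square to the lamp, its rim 60 to 63 mm above the bench: not measured, find it by feel (the mouth is bevelled all round, and its side push points to the middle).
- good_contact (a joint): Sprung copper contact in the middle of the good bay: how far it is pressed, m. Free (0), its top is 8 mm below the real rim; it meets the plug's foot when the flange is 6 mm above the rim, with 3 N, 6 N when flush. The old lamp's pushes its cover up once freed. Both bay openings are 62.5 (x) x 48.5 (y) mm, play 1.25 mm, with a 3 mm 45-degree bevel, lip 6 mm thick; hooks catch under it.
- tab_a (a joint): How far the tab on the cover's +y side is pressed in, m: 0 free, 0.005 fully in. Spring: 4 N at first touch, 11 N fully in, plus up to 2 N of friction while the hooks are loaded. More than 30 N on a tab cracks it.
- tab_b (a joint): The same for the tab on the cover's -y side.
- screwdriver: Screwdriver 190 mm, lying between the lamps. Leave it.
- brush: Paint brush 200 mm, lying beyond the lamps. Leave it.
- level: Green spirit level 230 x 22 x 40 mm, lying beyond the lamps. Leave it.
- bit_box: Cardboard box 120 x 80 x 50 mm on the right. Leave it.
- glue: White glue bottle, 130 mm tall, 52 mm across, on the left. Leave it.
- screw_jar: Screw jar 75 mm tall, 64 mm across, on the right. Leave it.
- wrench: Wrench 180 mm lying between the robot and the lamps. Leave it.
- old_lamp: The worn-out lamp: a yellow box 130 (x) x 120 (y) x 60 mm with black ribs and corner bumpers, lying on its face, fixed to the bench. Origin: centre of its underside, z up. Two bare handle stubs at its +x end, no handle; it carries the cover at the start.
- good_lamp: The good lamp: as the other, also fixed, but with a black wire carry handle at its +x end (to x = 105 mm, 26 mm above the bench) and an open, empty bay.
Things that resemble listed ones, but are neither listed nor needed, are in the scene too. Of the things that look like the cover, the smaller one is meant. What is shaped like the good_lamp but pink is not meant.

How it is judged:
By the outcome, as a careful person would: the job done as asked, in the order asked, and still so for the second after the job is handed in, with the robot touching nothing.
It also fails if it takes over 72 s, if anything falls off the work surface, if the arm or the gripper's body presses on something with over 40 N, if the wrist force passes 120 N, or if a joint passes its speed limit or range.

## Working session

There is one attempt and no reset: what is moved stays moved. The work goes in short steps, Python scripts to look and compute and a shell command to move; the robot and the scene stay as the last step left them, time stands still between calls to the robot, and variables do not carry over. Pictures are saved under pics/ and viewed, at most 10 in all, crops included, and the job is handed in when it is done.

```bash
mkdir -p pics; ls; python3 - <<'E'
from cell import ctrl
import cv2
for n in("top","scene"):
    s=ctrl.snapshot(n); cv2.imwrite(f"pics/{n}0.png",cv2.resize(s["frame"],(800,600),interpolation=cv2.INTER_CUBIC))
    print(n,s["camera_matrix"],s["R"],s["t"])
print(ctrl.state())
E
```

```text
pics
top [[360.07919088   0.         252.5114315 ]
 [  0.         360.07919088 195.10311345]
 [  0.           0.           1.        ]] [[ 0.00884271 -0.99994796 -0.0050873 ]
 [-0.9982358  -0.00852864 -0.05875846]
 [ 0.05871201  0.00559791 -0.99825927]] [  15.75371212  563.43101409 1293.56457533]
scene [[355.90455096   0.         258.88072742]
 [  0.         355.90455096 192.45199327]
 [  0.           0.           1.        ]] [[ 0.85658295  0.51595336 -0.00760172]
 [ 0.38487145 -0.64863564 -0.65661692]
 [-0.34371445  0.55952117 -0.75418594]] [-459.97406482 -155.95425741 1329.80975574]
{'time': 0.1, 'qpos': array([-1.32821859,  0.33385054,  0.03987371,  1.46616183, -0.01340864,
        1.34329445, -0.05851901]), 'joint_vel': array([-0.00081928, -0.0037061 ,  0.00128068, -0.00309021, -0.00353279,
        0.00123375,  0.00109493]), 'joint_torque': array([ 4.73923501e-03, -6.60007596e+01,  1.37014747e+00, -4.06472290e+01,
        1.68113789e-02,  9.01868683e-03, -2.64123230e-05]), 'tool_pos': array([217.74888609, 612.04488124, 249.21380742]), 'ee_rot': array([ 1.70076366e-01,  9.85430619e-01, -7.19753427e-04, -7.91536832e-05]), 'contact_force': array([-0.549446  ,  0.1693157 ,  0.36902435]), 'torque': array([ 0.06805099,  0.04448096, -0.02162245]), 'grip_force': 0.0, 'width': 85.57963786423528}
```

View pics/top0.png

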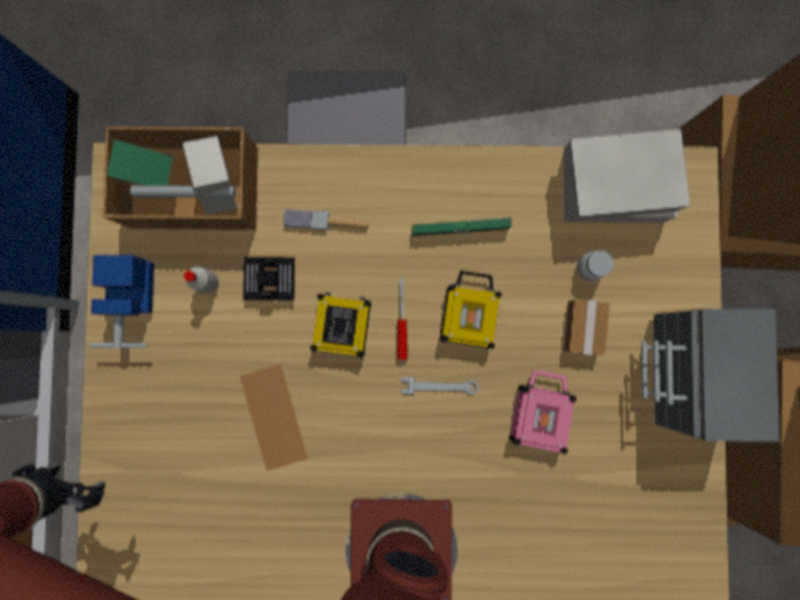

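View pics/scene0.png

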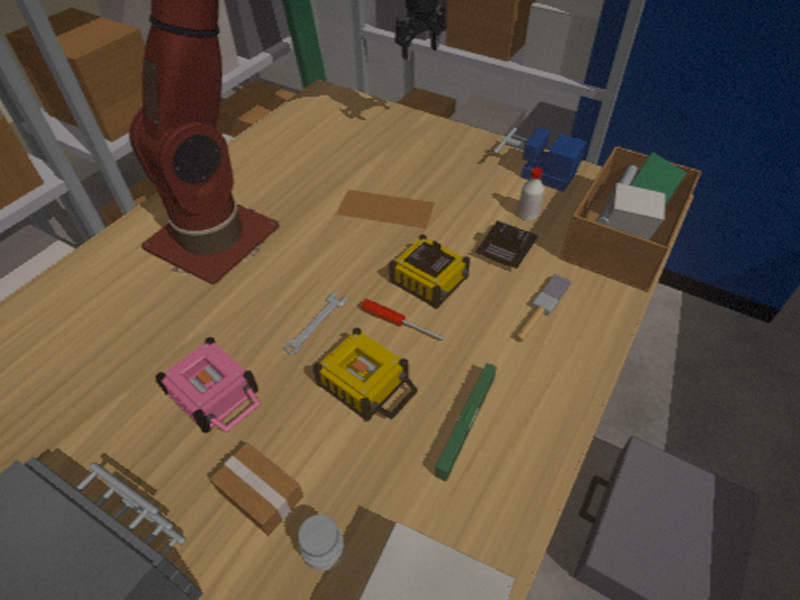

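The old lamp with its cover is at about (341,324) and the good lamp with its handle at (471,315). The pink lamp and the larger cover at (269,278) are decoys. I'll enlarge a crop of the two lamps next.

```bash
cat >h.py <<'E'
from cell import ctrl
import numpy as np, cv2
def ray(s,px,z):
    K,R,t=[np.array(s[k],float) for k in("camera_matrix","R","t")]
    d=R.T@np.linalg.inv(K)@np.array([px[0],px[1],1.]); c=-R.T@t
    return c+d*(z-c[2])/d[2]
def proj(s,X):
    K,R,t=[np.array(s[k],float) for k in("camera_matrix","R","t")]
    p=K@(R@np.array(X,float)+t); return p[:2]/p[2]
def crop(s,x,y,w,h,f,name):
    cv2.imwrite(f"pics/{name}.png",cv2.resize(s["frame"][y:y+h,x:x+w],None,fx=f,fy=f,interpolation=cv2.INTER_CUBIC))
E
python3 - <<'E'
from h import *
s=ctrl.snapshot("top"); crop(s,192,168,133,66,6,"topcrop")
for p in((341,324),(471,315)): print(ray(s,np.array(p)*.64,60))
# yellow mask rect
hsv=cv2.cvtColor(s["frame"],cv2.COLOR_BGR2HSV)
m=cv2.inRange(hsv,(24,150,100),(34,255,255))
n,l,st,c=cv2.connectedComponentsWithStats(cv2.morphologyEx(m,cv2.MORPH_CLOSE,np.ones((5,5))))
for i in range(1,n):
    if st[i,4]>300:
        r=cv2.minAreaRect(np.argwhere(l==i)[:,::-1].astype(np.float32)); print(st[i],r,ray(s,r[0],60))
        b=[ray(s,q,60)[:2] for q in cv2.boxPoints(r)]; print(np.round(b,1))
E
```

```text
[516.56689188 140.40256084  60.        ]
[ 539.33500924 -151.61209441   60.        ]
[284 184  35  38 950] ((301.04998779296875, 202.14999389648438), (32.668338775634766, 35.638179779052734), 8.130102157592773) [ 537.39059914 -150.24525863   60.        ]
[[ 483.1  -84.9]
 [ 607.3 -102.1]
 [ 591.9 -215.9]
 [ 467.9 -198. ]]
[200 189  36  39 624] ((217.55172729492188, 208.1206817626953), (32.56228256225586, 35.579811096191406), 7.765166282653809) [513.87517173 142.78240083  60.        ]
[[459.3 207. ]
 [583.3 192.2]
 [568.7  78.3]
 [444.9  93.7]]
```

View pics/topcrop.png

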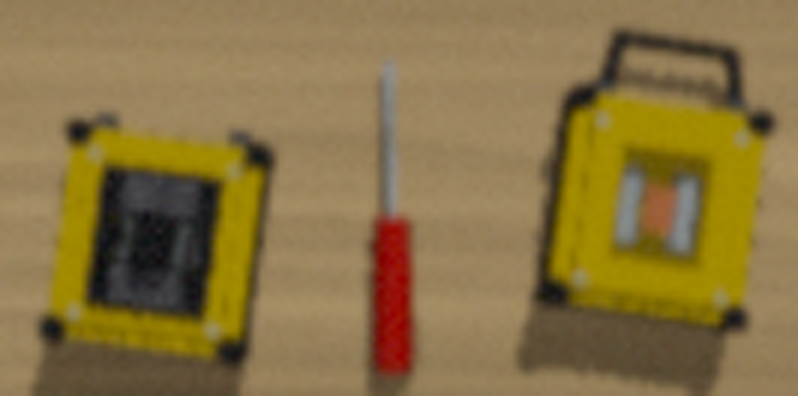

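Old cover: centre near (150,242) in the crop, with the screws at (95,152),(235,170),(75,313),(213,330). Good bay: screws at (603,120),(742,138),(582,278),(721,297). I'll compute the poses from the screws.

```bash
cat >>h.py <<'E'
from scipy.spatial.transform import Rotation as Ro
def togo(X,yang):
    "tool-frame shift to X (mm), after yaw turn so tool y points at yang deg"
    st=ctrl.state(); R=Ro.from_quat(st["ee_rot"]).as_matrix()
    a=np.degrees(np.arctan2(R[1,1],R[0,1])); dyaw=-((yang-a+90)%180-90)
    y=np.radians(a-dyaw); ty=np.array([np.cos(y),np.sin(y),0]); tz=np.array([0,0,-1.]); tx=np.cross(ty,tz)
    d=np.array(X)-st["tool_pos"]
    print("t",round(st["time"],2),"pos",st["tool_pos"].round(1),"ang",a.round(2),"yaw rad",np.radians(dyaw).round(4),"shift mm",np.round([d@tx,d@ty,d@tz],1),"F",st["contact_force"].round(1),"w",round(st["width"],1),"g",round(st["grip_force"],1))
E
python3 - <<'E'
from h import *
s=ctrl.snapshot("top")
o=np.array([(95,152),(235,170),(75,313),(213,330)]); g=np.array([(603,120),(742,138),(582,278),(721,297)])
for p in(o,g):
    P=np.array([ray(s,(q-2.5)/6+[192,168],60)[:2] for q in p]); print(P.round(1),P.mean(0))
    for a,b in((P[0],P[2]),(P[1],P[3])): d=a-b; print(np.hypot(*d),np.degrees(np.arctan2(d[1],d[0])))
    for a,b in((P[0],P[1]),(P[2],P[3])): d=a-b; print(np.hypot(*d),np.degrees(np.arctan2(d[1],d[0]))-90)
togo([515,142,250],83)
E
```

```text
[[567.1 179.3]
 [557.2  96.9]
 [472.7 189.4]
 [463.5 108.6]] [515.12689138 143.57122749]
94.91358714875142 -6.148876997425096
94.40248005960511 -7.112990604810494
82.90990489119646 -6.841901772269225
81.31681544893644 -6.4859212320615
[[ 588.4 -118.7]
 [ 578.5 -200.1]
 [ 495.7 -106.6]
 [ 485.4 -187.7]] [ 537.02020711 -153.28283008]
93.46289731814211 -7.401568248853589
93.96792052093065 -7.568053595508951
82.06138812066538 -6.926537306955396
81.78571269676944 -7.2784625112000185
t 0.2 pos [217.8 612.1 249.4] ang 70.42 yaw rad -0.2196 shift mm [-352.3 -430.4   -0.6] F [ 0.9 -0.6 -1. ] w 84.8 g 0.0
```

```bash
python3 -m crank '{"deltas": [[0,0,0,-0.11],[0,0,0,-0.11],[-0.029,-0.036,0,0],[-0.029,-0.036,0,0],[-0.029,-0.036,0,0],[-0.029,-0.036,0,0],[-0.029,-0.036,0,0],[-0.029,-0.036,0,0]]}' 1 20
python3 -m crank '{"deltas": [[-0.029,-0.036,0,0],[-0.029,-0.036,0,0],[-0.029,-0.036,0,0],[-0.029,-0.036,0,0],[-0.029,-0.036,0,0],[-0.029,-0.036,0,0],[0,0,0,0],[0,0,0,0]]}'
python3 - <<'E'
from h import *
togo([515,143.5,250],83.2)
s=ctrl.snapshot("wrist"); cv2.imwrite("pics/w1.png",cv2.resize(s["frame"],(800,600),interpolation=cv2.INTER_CUBIC))
print(proj(s,[515,143.5,60])/.64,proj(s,[537,-153,60])/.64)
E
```

```text
time: 1.0
tool_pos: [365.0, 375.0, 250.0]
ee_rot: [0.061, 0.998, 0.0, 0.0]
contact_force: [0.6, 0.8, 0.6]
width: 85.5
grip_force: 0.0
time: 1.8
tool_pos: [511.1, 140.2, 249.9]
ee_rot: [0.062, 0.998, -0.0, -0.0]
contact_force: [-0.1, 0.9, -0.4]
width: 85.6
grip_force: 0.0
t 1.8 pos [511.1 140.2 249.9] ang 82.87 yaw rad -0.0058 shift mm [-3.5  3.7 -0.1] F [-0.1  0.9 -0.4] w 85.6 g 0.0
[398.39391302 274.27399135] [-28.03337496 357.65216936]
```

View pics/w1.png

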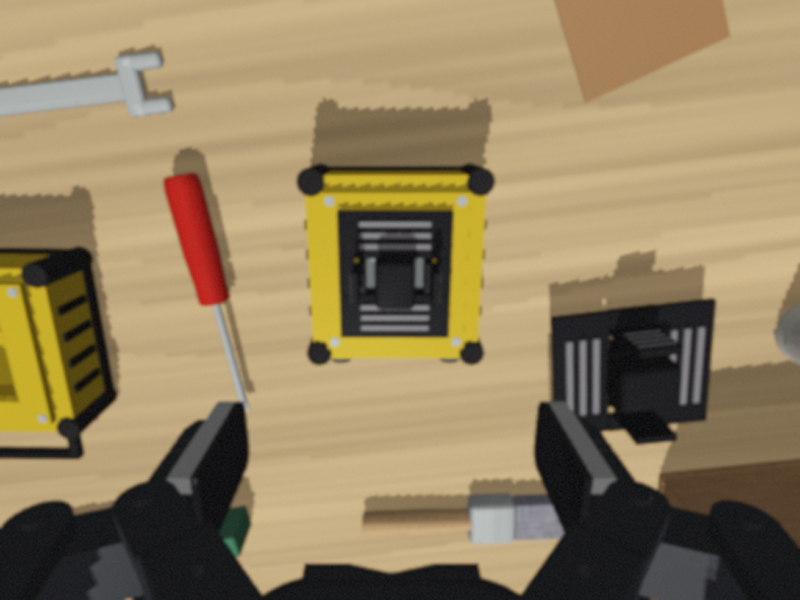

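The wrist image shows the old lamp straight on. Its screws are at (329,201),(462,201),(335,342),(456,342) and the flange corners at (338,211),(452,211),(341,336),(448,336).

```bash
python3 - <<'E'
from h import *
s=ctrl.snapshot("wrist")
for p,z in(([(329,201),(462,201),(335,342),(456,342)],61),([(338,211),(452,211),(341,336),(448,336)],65.5)):
    P=np.array([ray(s,(np.array(q)+.5)*.64-.5,z)[:2] for q in p]); print(P.round(1),P.mean(0))
    for a,b in((P[0],P[2]),(P[1],P[3])): d=b-a; print(np.hypot(*d),np.degrees(np.arctan2(d[1],d[0])))
    for a,b in((P[0],P[1]),(P[2],P[3])): d=b-a; print(np.hypot(*d),np.degrees(np.arctan2(d[1],d[0])))
    c=P.mean(0)
togo([*c,150],83.2)
E
```

```text
[[462.4 108. ]
 [472.5 189.1]
 [555.5  96.9]
 [565.5 177.8]] [513.9884619  142.96190071]
93.73792582055464 -6.840507355243012
93.73721528133774 -6.945243714282391
81.7332714003202 82.94546039036481
81.56191835598028 82.94561989296929
[[468.6 113.1]
 [477.1 182.1]
 [549.9 102.3]
 [558.6 172.5]] [513.56934425 142.48777978]
82.08349106642113 -7.599573509886215
82.0813147024833 -6.684394862866453
69.48189182991007 82.94547076857735
70.79297211056657 82.9456124787022
t 1.9 pos [510.2 142.4 249.8] ang 83.1 yaw rad -0.0017 shift mm [-3.3  0.5 99.8] F [-0.7  0.3  0.1] w 84.9 g 0.0
```

```bash
python3 -m crank '{"deltas": [[-0.003,0.0019,0,0],[0,0,0.02,0],[0,0,0.02,0],[0,0,0.02,0],[0,0,0.02,0],[0,0,0.02,0],[0,0,0.02,0],[0,0,0,0]]}' 0.41 20
python3 -m crank '{"deltas": [[0,0,0.01,0],[0,0,0.01,0],[0,0,0.01,0],[0,0,0.005,0],[0,0,0.003,0],[0,0,0.002,0],[0,0,0,0],[0,0,0,0]]}'
python3 - <<'E'
from h import *
togo([513.8,142.7,89],83)
s=ctrl.snapshot("wrist"); cv2.imwrite("pics/w2.png",cv2.resize(s["frame"],(800,600),interpolation=cv2.INTER_CUBIC))
E
```

```text
time: 2.7
tool_pos: [512.1, 143.5, 127.6]
ee_rot: [0.06, 0.998, -0.001, -0.002]
contact_force: [0.3, 0.1, 0.3]
width: 60.3
grip_force: 0.0
time: 3.5
tool_pos: [514.2, 142.9, 90.3]
ee_rot: [0.061, 0.998, 0.0, 0.0]
contact_force: [0.7, -0.2, -0.3]
width: 60.4
grip_force: 0.0
t 3.5 pos [514.2 142.9  90.3] ang 83.02 yaw rad 0.0003 shift mm [ 0.4 -0.2  1.3] F [ 0.7 -0.2 -0.3] w 60.4 g 0.0
```

View pics/w2.png

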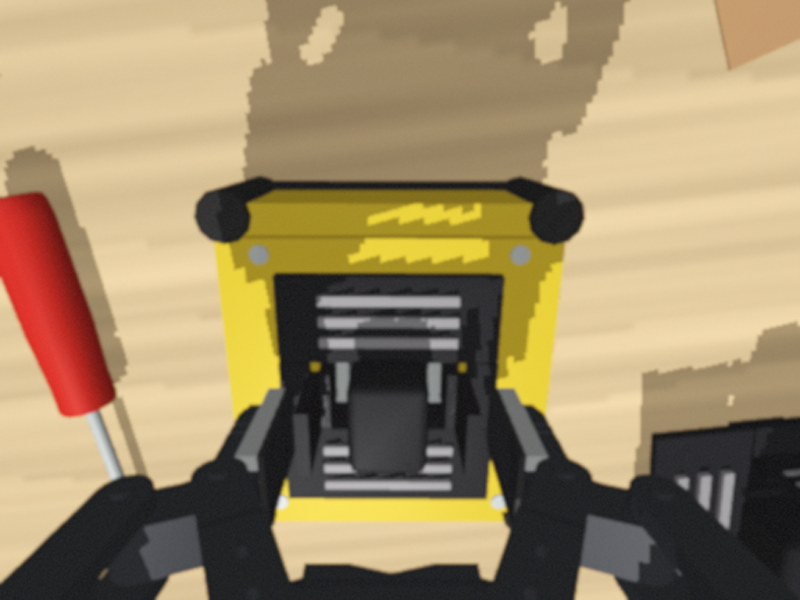

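The pads straddle both tabs symmetrically: cap centred at column ~388, pads at ~265 and ~520. I'll close gradually.

```bash
python3 -m crank '{"deltas": [[0,0,0.0015,0],[0,0,0,0],[0,0,0,0],[0,0,0,0],[0,0,0,0],[0,0,0,0],[0,0,0,0],[0,0,0,0]]}' 0.17 20
python3 - <<'E'
from h import *
togo([513.8,142.7,89],83)
E
```

```text
time: 4.35
tool_pos: [514.3, 142.8, 88.7]
ee_rot: [0.061, 0.998, 0.0, 0.0]
contact_force: [1.4, -0.2, 4.4]
width: 50.0
grip_force: 5.4
t 4.35 pos [514.3 142.8  88.7] ang 83.02 yaw rad 0.0003 shift mm [ 0.5 -0.2 -0.3] F [ 1.4 -0.2  4.4] w 50.0 g 5.4
```

```bash
python3 -m crank '{"deltas": [[0,0,-0.001,0],[0,0,0,0],[0,0,0,0],[0,0,0,0],[0,0,0,0],[0,0,0,0],[0,0,0,0],[0,0,0,0]]}' -0.06 20
python3 - <<'E'
from h import *
togo([513.8,142.7,89],83)
E
```

```text
time: 5.15
tool_pos: [514.3, 142.9, 89.8]
ee_rot: [0.061, 0.998, 0.0, 0.0]
contact_force: [2.1, 1.2, 6.6]
width: 41.2
grip_force: 20.7
t 5.15 pos [514.3 142.9  89.8] ang 83.02 yaw rad 0.0003 shift mm [ 0.5 -0.2  0.8] F [2.1 1.2 6.6] w 41.2 g 20.7
```

```bash
python3 -m crank '{"deltas": [[0,0,-0.001,0],[0,0,-0.001,0],[0,0,-0.001,0],[0,0,-0.001,0],[0,0,-0.001,0],[0,0,-0.001,0],[0,0,0,0],[0,0,0,0]]}'
python3 - <<'E'
from h import *
togo([513.8,142.7,89],83)
E
```

```text
time: 5.95
tool_pos: [513.7, 142.7, 95.3]
ee_rot: [0.061, 0.998, -0.0, -0.0]
contact_force: [0.4, 1.0, 1.2]
width: 41.2
grip_force: 20.1
t 5.95 pos [513.7 142.7  95.3] ang 83.02 yaw rad 0.0004 shift mm [-0.1 -0.   6.3] F [0.4 1.  1.2] w 41.2 g 20.1
```

```bash
python3 -m crank '{"deltas": [[0,0,-0.002,0],[0,0,-0.002,0],[0,0,-0.003,0],[0,0,-0.004,0],[0,0,-0.006,0],[0,0,-0.01,0],[0,0,-0.015,0],[0,0,-0.015,0]]}'
python3 - <<'E'
from h import *
togo([513.8,142.7,89],83)
s=ctrl.snapshot("wrist"); cv2.imwrite("pics/w3.png",cv2.resize(s["frame"],(800,600),interpolation=cv2.INTER_CUBIC))
E
```

```text
time: 6.75
tool_pos: [514.0, 142.7, 153.7]
ee_rot: [0.061, 0.998, 0.0, 0.0]
contact_force: [1.0, -1.0, -2.2]
width: 41.2
grip_force: 21.1
t 6.75 pos [514.  142.7 153.7] ang 83.01 yaw rad 0.0003 shift mm [ 0.2 -0.1 64.7] F [ 1.  -1.  -2.2] w 41.2 g 21.1
```

View pics/w3.png

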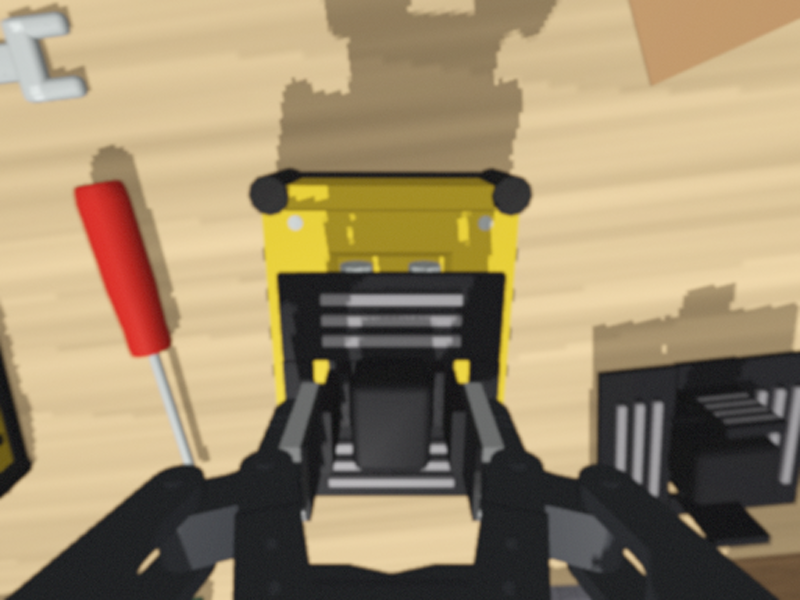

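The cover is off and held square: back flange edge at row 273, columns 280–503. Next I'll go over to the good lamp, high and offset so that its bay is visible.

```bash
python3 -m crank '{"deltas": [[-0.014,-0.0366,-0.012,0],[-0.014,-0.0366,-0.012,0],[-0.014,-0.0366,-0.012,0],[-0.014,-0.0366,-0.012,0],[-0.014,-0.0366,-0.012,0],[-0.014,-0.0366,-0.012,0],[-0.014,-0.0366,-0.012,0],[-0.014,-0.0366,-0.012,0]]}'
python3 -m crank '{"deltas": [[0,0,0,0],[0,0,0,0],[0,0,0,0],[0,0,0,0],[0,0,0,0],[0,0,0,0],[0,0,0,0],[0,0,0,0]]}'
python3 - <<'E'
from h import *
togo([536,-154,150],83)
s=ctrl.snapshot("wrist"); cv2.imwrite("pics/w4.png",cv2.resize(s["frame"],(800,600),interpolation=cv2.INTER_CUBIC))
E
```

```text
time: 7.6
tool_pos: [589.8, -162.9, 249.4]
ee_rot: [0.061, 0.998, 0.0, 0.0]
contact_force: [0.5, -0.0, -1.2]
width: 41.0
grip_force: 21.1
time: 8.4
tool_pos: [589.6, -161.3, 248.5]
ee_rot: [0.061, 0.998, 0.0, 0.0]
contact_force: [-0.6, 0.2, -0.8]
width: 41.3
grip_force: 21.2
t 8.4 pos [ 589.6 -161.3  248.5] ang 83.03 yaw rad 0.0006 shift mm [54.1  0.7 98.5] F [-0.6  0.2 -0.8] w 41.3 g 21.2
```

View pics/w4.png

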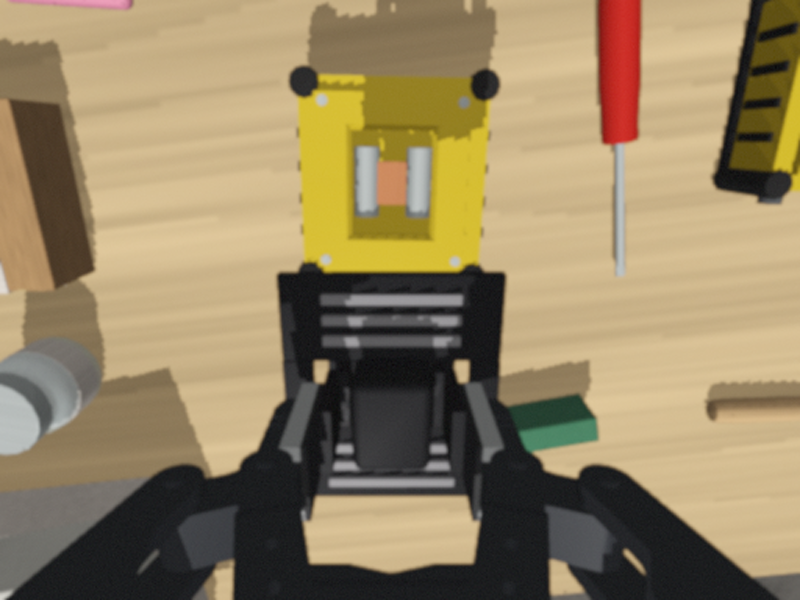

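The good lamp's screws are at (321,100),(465,102),(325,260),(455,261) and its bay spans about x 349–437, y 127–239. I'll enlarge for the bay edges.

```bash
python3 - <<'E'
from h import *
s=ctrl.snapshot("wrist"); np.save("w4.npy",s,allow_pickle=True); crop(s,185,40,135,135,5.9,"w4c"[:3]+"crop")
im=cv2.imread("pics/w4ccrop.png") if False else cv2.imread("pics/w4ccrop.png")
E
ls pics; python3 - <<'E'
import cv2
im=cv2.imread("pics/w4ccrop.png"); print(im.shape); cv2.imwrite("pics/w4d.png",im[120:720])
E
```

```text
scene0.png
top0.png
topcrop.png
w1.png
w2.png
w3.png
w4.png
w4ccrop.png
(796, 796, 3)
```

View pics/w4d.png

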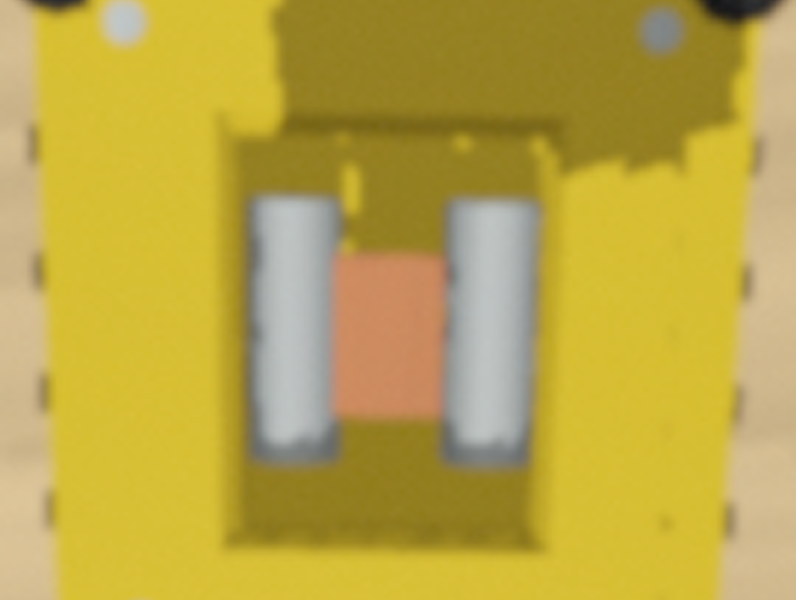

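```bash
python3 - <<'E'
from h import *
s=np.load("w4.npy",allow_pickle=True).item()
f=lambda p:(np.array(p)-2.5)/5.9+[185,40+120/5.9]
for p,z in(([(221,118),(562,122),(226,548),(543,549)],61.5),([(333,252),(446,252),(335,418),(442,418)],53.5)):
    P=np.array([ray(s,f(q),z)[:2] for q in p]); print(P.round(1),P.mean(0))
    for a,b in((P[0],P[2]),(P[1],P[3]),(P[0],P[1]),(P[2],P[3])): d=b-a; print(np.hypot(*d).round(1),np.degrees(np.arctan2(d[1],d[0])).round(2))
P=np.array([ray(s,(np.array(q)+.5)*.64-.5,61)[:2] for q in [(321,100),(465,102),(325,260),(455,261)]]);print(P,P.mean(0))
for a,b in((P[0],P[2]),(P[1],P[3]),(P[0],P[1]),(P[2],P[3])): d=b-a; print(np.hypot(*d).round(1),np.degrees(np.arctan2(d[1],d[0])).round(2))
# flange in hand: assumed plane z(TCP)-25 (top)
st=ctrl.state();print(st["tool_pos"])
for dz in(-22,-25,-28):
    Q=np.array([ray(s,(np.array(q)+.5)*.64-.5,st["tool_pos"][2]+dz)[:2] for q in[(279,273),(505,273),(329,494),(468,494)]])
    print(dz,Q.round(1),np.hypot(*(Q[0]-Q[1])).round(1),Q[:2].mean(0)-st["tool_pos"][:2])
togo([536,-154,150],83)
E
```

```text
[[ 499.6 -177.2]
 [ 506.7 -125. ]
 [ 566.1 -186.4]
 [ 572.7 -134.3]] [ 536.27562056 -155.71459083]
67.1 -7.93
66.7 -8.05
52.7 82.33
52.5 82.78
[[ 521.8 -162.9]
 [ 524.1 -144.7]
 [ 548.2 -166. ]
 [ 550.4 -148.4]] [ 536.10270908 -155.50964125]
26.6 -6.84
26.6 -7.9
18.3 82.96
17.8 82.96
[[ 484.28810403 -190.13342853]
 [ 495.51253804 -107.97138142]
 [ 577.68325974 -203.34108398]
 [ 588.45506725 -121.40633364]] [ 536.48474227 -155.71305689]
94.3 -8.05
93.9 -8.23
82.9 82.22
82.6 82.51
[ 589.57655115 -161.38665228  248.54439784]
-22 [[ 543.3 -190.6]
 [ 551.6 -123.4]
 [ 624.1 -188.7]
 [ 630.1 -140.3]] 67.7 [-42.12749243   4.38441762]
-25 [[ 544.  -191.4]
 [ 552.5 -122.8]
 [ 626.5 -189.4]
 [ 632.6 -140.1]] 69.1 [-41.33156001   4.29152561]
-28 [[ 544.7 -192.2]
 [ 553.4 -122.2]
 [ 628.9 -190.1]
 [ 635.1 -139.8]] 70.5 [-40.53562758   4.1986336 ]
t 8.5 pos [ 589.6 -161.4  248.5] ang 83.02 yaw rad 0.0004 shift mm [54.1  0.8 98.5] F [-0.4 -0.6 -1.3] w 41.1 g 21.2
```

```bash
python3 -m crank '{"deltas": [[0,0,0,0.014],[0.0133,-0.00135,0.01,0],[0.01,0,0.017,0],[0.01,0,0.017,0],[0.01,0,0.017,0],[0.01,0,0.017,0],[0,0,0.017,0],[0,0,0.017,0]]}'
python3 -m crank '{"deltas": [[0,0,0.01,0],[0,0,0.006,0],[0,0,0.005,0],[0,0,0,0],[0,0,0,0],[0,0,0,0],[0,0,0,0],[0,0,0,0]]}'
python3 - <<'E'
from h import *
togo([536.3,-155.7,115],82.2)
E
```

```text
time: 9.3
tool_pos: [536.5, -155.5, 136.1]
ee_rot: [0.068, 0.998, 0.0, 0.0]
contact_force: [-0.1, 0.2, -0.8]
width: 41.3
grip_force: 21.2
time: 10.1
tool_pos: [536.7, -155.5, 115.8]
ee_rot: [0.068, 0.998, 0.0, 0.0]
contact_force: [0.7, 0.9, -1.4]
width: 40.8
grip_force: 21.2
t 10.1 pos [ 536.7 -155.5  115.8] ang 82.22 yaw rad 0.0004 shift mm [ 0.4 -0.2  0.8] F [ 0.7  0.9 -1.4] w 40.8 g 21.2
```

```bash
python3 -m crank '{"deltas": [[0,0,0.002,0],[0,0,0.002,0],[0,0,0.002,0],[0,0,0.002,0],[0,0,0.001,0],[0,0,0.001,0],[0,0,0,0],[0,0,0,0]]}'
python3 - <<'E'
from h import *
togo([536.3,-155.7,103],82.2)
E
python3 -m crank '{"deltas": [[0,0,0.001,0],[0,0,0.001,0],[0,0,0.001,0],[0,0,0,0],[0,0,0,0],[0,0,0,0],[0,0,0,0],[0,0,0,0]]}'
python3 - <<'E'
from h import *
togo([536.3,-155.7,103],82.2);print(ctrl.state()["torque"])
E
```

```text
time: 10.9
tool_pos: [536.6, -155.6, 105.5]
ee_rot: [0.068, 0.998, -0.0, -0.0]
contact_force: [-0.5, -0.3, -0.5]
width: 41.0
grip_force: 21.2
t 10.9 pos [ 536.6 -155.6  105.5] ang 82.22 yaw rad 0.0003 shift mm [ 0.3 -0.1  2.5] F [-0.5 -0.3 -0.5] w 41.0 g 21.2
time: 11.7
tool_pos: [536.6, -155.6, 102.6]
ee_rot: [0.068, 0.998, -0.0, 0.0]
contact_force: [0.3, 0.2, -1.5]
width: 40.8
grip_force: 21.2
t 11.7 pos [ 536.6 -155.6  102.6] ang 82.22 yaw rad 0.0003 shift mm [ 0.3 -0.2 -0.4] F [ 0.3  0.2 -1.5] w 40.8 g 21.2
[-0.0107127   0.02908127  0.01482291]
```

```bash
python3 -m crank '{"deltas": [[0,0,0.001,0],[0,0,0.001,0],[0,0,0.001,0],[0,0,0,0],[0,0,0,0],[0,0,0,0],[0,0,0,0],[0,0,0,0]]}' | grep -E "pos|cont"
python3 -m crank '{"deltas": [[0,0,0.001,0],[0,0,0.001,0],[0,0,0,0],[0,0,0,0],[0,0,0,0],[0,0,0,0],[0,0,0,0],[0,0,0,0]]}'
python3 - <<'E'
from h import *
togo([536.3,-155.7,98],82.2)
E
```

```text
tool_pos: [536.6, -155.6, 99.6]
contact_force: [-0.9, -0.2, -2.0]
time: 13.3
tool_pos: [536.6, -155.6, 97.6]
ee_rot: [0.068, 0.998, 0.0, 0.0]
contact_force: [-0.6, -0.3, -1.3]
width: 41.1
grip_force: 21.2
t 13.3 pos [ 536.6 -155.6   97.6] ang 82.22 yaw rad 0.0003 shift mm [ 0.3 -0.2 -0.4] F [-0.6 -0.3 -1.3] w 41.1 g 21.2
```

```bash
python3 -m crank '{"deltas": [[0,0,0.001,0],[0,0,0.001,0],[0,0,0,0],[0,0,0,0],[0,0,0,0],[0,0,0,0],[0,0,0,0],[0,0,0,0]]}' | grep -E "pos|cont|grip"
python3 -m crank '{"deltas": [[0,0,0.001,0],[0,0,0.001,0],[0,0,0,0],[0,0,0,0],[0,0,0,0],[0,0,0,0],[0,0,0,0],[0,0,0,0]]}'
python3 - <<'E'
from h import *
togo([536.3,-155.7,94],82.2)
E
```

```text
tool_pos: [536.6, -155.6, 95.6]
contact_force: [-1.1, 0.2, 1.8]
grip_force: 22.0
time: 14.9
tool_pos: [536.6, -155.6, 93.5]
ee_rot: [0.068, 0.998, -0.0, 0.0]
contact_force: [-0.9, 0.1, 2.1]
width: 41.3
grip_force: 22.2
t 14.9 pos [ 536.6 -155.6   93.5] ang 82.21 yaw rad 0.0003 shift mm [ 0.3 -0.1 -0.5] F [-0.9  0.1  2.1] w 41.3 g 22.2
```

```bash
python3 -m crank '{"deltas": [[0,0,0.001,0],[0,0,0.0005,0],[0,0,0,0],[0,0,0,0],[0,0,0,0],[0,0,0,0],[0,0,0,0],[0,0,0,0]]}' | grep -E "pos|cont|grip"
python3 -m crank '{"deltas": [[0,0,0.0005,0],[0,0,0.0005,0],[0,0,0,0],[0,0,0,0],[0,0,0,0],[0,0,0,0],[0,0,0,0],[0,0,0,0]]}' | grep -E "pos|cont|grip"
python3 -m crank '{"deltas": [[0,0,0.0005,0],[0,0,0,0],[0,0,0,0],[0,0,0,0],[0,0,0,0],[0,0,0,0],[0,0,0,0],[0,0,0,0]]}' | grep -E "pos|cont|grip"
```

```text
tool_pos: [536.6, -155.6, 92.0]
contact_force: [-0.8, 0.8, 3.1]
grip_force: 22.4
tool_pos: [536.7, -155.5, 91.0]
contact_force: [-1.4, -1.4, 4.6]
grip_force: 22.5
tool_pos: [536.6, -155.6, 90.7]
contact_force: [-2.4, 1.1, 6.0]
grip_force: 23.3
```

```bash
python3 -m crank '{"deltas": [[0,0,0.0005,0],[0,0,0,0],[0,0,0,0],[0,0,0,0],[0,0,0,0],[0,0,0,0],[0,0,0,0],[0,0,0,0]]}' | grep -E "pos|cont|grip"
python3 -m crank '{"deltas": [[0,0,0.0005,0],[0,0,0,0],[0,0,0,0],[0,0,0,0],[0,0,0,0],[0,0,0,0],[0,0,0,0],[0,0,0,0]]}' | grep -E "pos|cont|grip"
```

```text
tool_pos: [536.7, -155.6, 90.7]
contact_force: [-4.4, 1.4, 11.3]
grip_force: 24.6
tool_pos: [536.7, -155.6, 90.6]
contact_force: [-6.2, 2.3, 17.6]
grip_force: 26.0
```

Flush against the rim: z has stalled at 90.65 and the force is rising. I'll release gradually.

```bash
python3 -m crank '{"deltas": [[0,0,-0.0003,0],[0,0,0,0],[0,0,0,0],[0,0,0,0],[0,0,0,0],[0,0,0,0],[0,0,0,0],[0,0,0,0]]}' 0.1 20
python3 -m crank '{"deltas": [[0,0,0,0],[0,0,0,0],[0,0,0,0],[0,0,0,0],[0,0,0,0],[0,0,0,0],[0,0,0,0],[0,0,0,0]]}' 0.18 20
python3 -m crank '{"deltas": [[0,0,0,0],[0,0,0,0],[0,0,0,0],[0,0,0,0],[0,0,0,0],[0,0,0,0],[0,0,0,0],[0,0,0,0]]}' 0.4 20
```

```text
time: 19.7
tool_pos: [536.6, -155.6, 89.8]
ee_rot: [0.068, 0.998, -0.0, -0.0]
contact_force: [-0.5, -0.3, 3.8]
width: 46.8
grip_force: 7.5
time: 20.5
tool_pos: [536.6, -155.6, 89.9]
ee_rot: [0.068, 0.998, -0.0, 0.0]
contact_force: [-0.2, -0.5, 3.6]
width: 50.4
grip_force: 5.2
time: 21.3
tool_pos: [536.6, -155.6, 89.8]
ee_rot: [0.068, 0.998, -0.0, -0.0]
contact_force: [-1.1, -0.7, 0.2]
width: 59.4
grip_force: 0.0
```

```bash
python3 -m crank '{"deltas": [[0,0,-0.005,0],[0,0,-0.005,0],[0,0,-0.01,0],[0,0,-0.02,0],[0,0,-0.03,0],[0,0,-0.03,0],[0,0,-0.03,0],[0,0,-0.03,0]]}' | grep -E "pos|cont"
python3 -m crank '{"deltas": [[0,0,0,0],[0,0,0,0],[0,0,0,0],[0,0,0,0],[0,0,0,0],[0,0,0,0],[0,0,0,0],[0,0,0,0]]}' 0.9
python3 - <<'E'
from h import *
s=ctrl.snapshot("wrist"); crop(s,150,85,200,150,4,"w5"); np.save("w5.npy",s,allow_pickle=True)
togo([0,0,0],82)
E
```

```text
tool_pos: [536.4, -155.8, 252.1]
contact_force: [0.8, 0.6, 0.1]
time: 22.9
tool_pos: [536.5, -155.6, 249.7]
ee_rot: [0.068, 0.998, -0.0, -0.0]
contact_force: [0.0, -0.1, 0.2]
width: 81.2
grip_force: 0.0
t 22.95 pos [ 536.6 -155.6  249.8] ang 82.21 yaw rad 0.0038 shift mm [553.   79.4 249.8] F [-1.   0.1  0.8] w 81.3 g 0.0
```

View pics/w5.png

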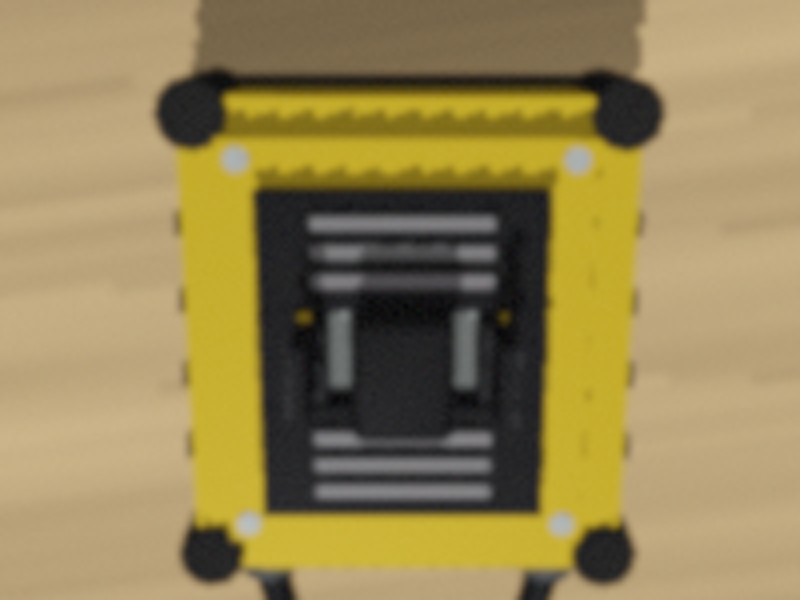

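The cover sits square in the good bay: flange corners at (256,188),(550,188),(266,512),(540,512), with both tabs out evenly at (303,318) and (505,318). Its apparent size matches how it looked when locked in the old lamp.

```bash
python3 -c "
from cell import ctrl
print(ctrl.hand_in())"
```

```text
the job is handed in; nothing more can be done
None
```

The battery cover is off the worn-out lamp and seated in the good lamp's bay with both tabs sprung back out, and the job was handed in at about 23 s; the final picture shows it square and matching its earlier locked look, but I did not tug it to test the lock.

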